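# Slide the saw offcut along the fence into the chute

### The job

Clear the aluminium offcut from the saw's outfeed bed: flip the fence's length stop up past upright so that it stays up, press the offcut square against the wooden fence face, and slide it along the face, still flat, square and lightly pressed to it as its nose goes out over the ledge, on off the end so that it drops down into the chute. Push gently throughout (a few newtons are enough), do not pick the offcut up, do not shift the stop along the rail, and leave everything else on the bench where it is.

Things in the scene. Friction and masses are not known exactly. Their poses are not given: they have to be found in the camera images.
- station: Outfeed bed of a cut-off saw, fixed. Origin on the bench under the bed; x across the bed away from the robot, to the fence; y along the fence, to the saw (robot's left); z up. Dark steel bed, top 130 mm above the bench, x -100 to 100 mm, y -170 to 220 mm; its right end (y = -170 mm) is the ledge. A roller wing of the same height follows from y 230 to 630 mm, then the saw
- ledge (a point): Point on the ledge's edge at bed-top height, station x 18, y -170 mm; axes as station
- tray (a point): Middle of the floor of the chute's catch tray, 10 mm above the bench; axes as station. Steel chute with yellow rims beyond the ledge, inside station x -35 to 55 mm, walls up to 122 mm above the bench: a slide of 45, then 33 degrees from under the ledge, then the flat tray, station y -300 to -434 mm
- fence: Fixed aluminium rail 30 mm thick, 50 mm high along the bed's far side. Origin: bed-top height, front plane of the rail, station x 50, y 0; axes as station. Its wooden face, 2 to 47 mm above the bed, y -170 to 215 mm, is shimmed: front at an unmeasured fence x of -12 to -20 mm, to be found by touch. Rigid, but only held by thumb knobs: press it with the offcut by at most 25 N
- stop_arm (a joint): Flip stop's arm, hinge axis along the fence: 0 hanging down before the face and barring the chute, 1.57 upright, 2.4 limit (folded back). Grows as the arm swings up and away from the robot. A stiff hinge (0.07 N m) leaves it where it is put. The arm runs 50 mm forward (-x) from the hinge, then a leg 56 mm down to 8 mm above bed height; 12 mm thick along the fence
- stop_hinge (a point): Centre of the stop's hinge, on the red block clamped on the rail: fence x 20 mm, 64 mm above the bed, along the fence from level with the ledge to 32 mm beyond it; axes as station. The block (34 mm along the fence, top 73 mm above the bed) is held by friction, 45 N along the rail shifts it; it must stay within 4 mm
- stop_tab (a point): Middle of the orange upright finger tab on the stop arm, to be pinched from above: 18 mm across the bed, 12 mm thick along the fence, 28 mm high. With the stop at 0 it is 50 mm in front of the hinge (towards -x) and 18 mm above it; its axes turn with the arm
- offcut: Bare aluminium bar 40 x 110 x 20 mm (its own x, y, z), 0.16 to 0.31 kg. Origin at the centre of its underside. Lies flat on the bed, clear of the face, its length roughly along the fence. Slides on the bed with 0.7 to 2.3 N; push it with at most 30 N
- finished_bar: Brass bar 40 x 160 x 20 mm lying on the roller wing; leave it. Origin at the centre of its underside
- tape_measure: Yellow tape measure 75 x 38 x 66 mm on the bench; leave it. Origin at the centre of its underside
- square: Combination square, steel rule 240 x 25 mm with a blue head, flat on the bench; leave it. Origin under the rule's middle
- bench_brush: Bench brush, 320 mm long, red bristles, on the bench; leave it. Origin on the bench between handle and bristles
- spray_can: Spray can, 58 mm across, 160 mm high; leave it. Origin at the centre of its underside
- wrench: Wrench lying on the bench; leave it. Origin under its middle
- pine_block: Pine block 50 x 140 x 40 mm on the bench behind the fence; leave it. Origin at the centre of its underside

How it is judged:
By the outcome, as a careful person would: the job done as asked, in the order asked, and still so for the second after the job is handed in, with the robot touching nothing.
It also fails if it takes over 67 s, if anything falls off the work surface, if the arm or the gripper's body presses on something with over 40 N, if the wrist force passes 120 N, or if a joint passes its speed limit or range.

### The arm

A 6-joint arm with a two-finger parallel gripper is mounted at the origin on the work surface. World frame = base frame: x ahead of the robot, y to its left, z up, the work surface at z = 0. Lengths are in m, angles in rad, forces in N, time in s.
With the tool pointing down it reaches from about 0.425 to 0.95 m from the base axis. Payload 3.5 kg.
Tool frame: the origin (TCP) lies midway between the tips of the shut fingers; the grasp point (between the pads) lies 19 mm behind it; z points along the fingers, y is the direction in which the jaws open and shut (so a half turn about z gives the same grasp; the last joint's range is limited). The gripper opens to 85 mm and grips with 20 to 120 N. Pads are 22 mm wide; open, the fingers measure 114 mm over their backs; the gripper's body (76 mm by 85 mm) begins 54 mm behind the grasp point. The pads swing forward as they close: fully open they stand 13 mm farther back than shut.
Start: joints at [1.136, 0.286, 1.577, -0, 1.279, -0.15], TCP at [0.19, 0.648, 0.231] pointing down, gripper open.
Joint ranges: [-2.77, 2.77], [-0.9, 2.22], [0.21, 2.48], [-1.53, 4.67], [0.24, 2.81], [-2.84, 2.84]. Speed limits (rad/s): [2.79, 2.79, 3.14, 3.14, 3.14, 3.14].

### API

Orientations are given as a unit quaternion [x, y, z, w].
In Python, from plant import * gives the robot as it stands.
- The arm moves only by the shell command python3 -m jog 'ROWS' [FORCE]. ROWS is a JSON object of lists of equal length, an entry for each row: "travel": the shift along the world's x, y, z in mm, a list of three; "dr": the turn, a rotation vector about the world's x, y, z in degrees, a list of three; "jaw": the closure in counts, from 0 (fully open) to 255 (shut). In form: {"travel": [[x, y, z], ...], "dr": [[wx, wy, wz], ...], "jaw": [jaw, ...]}. A call has 1 to 5 rows; each row shifts and turns the commanded pose from where the row before left it; what a row does not reach is not made up. A row lasts 1/12 s, in which the tool goes at most 41.7 mm and 7.16 degrees, less where a joint would pass 70% of its speed; a pose out of reach is approached as far as the arm can. A call is refused whole if a number of a shift passes 41.7 or a number of a turn 7.16, either way. A call with a gripper value outside its range is refused whole. The fingers move at their own pace and stop on an object; FORCE is the grip in N (left out, the last holds). Time passes only in rows, so rows that do not move let the fingers close. It gives the time, the measured TCP pose, the force and the opening at its end, in the units of the state.
- get_state(): the state, without advancing time (a new reading comes with each control period).
- read_camera(name): name is "side" or "top"; returns the picture (400x640x3 uint8, red, green, blue); there is no depth.
- camera_info(name): a dict with "K" (3x3 intrinsics, pixels), "R" (3x3) and "t" (3): a world point X has camera coordinates R X + t. Camera axes: x right, y down, z forward; pixel columns grow to the right and rows downward; lengths in m; the calibration is good to about 2 mm. A picture is of the moment at which its call begins. camera_info takes no time and is no camera call.
- sign_off(): hands the job in, once; it reports no verdict.
The state is a dict: "time": time; "qpos": joint angles; "dq": joint speeds; "joint_efforts": joint torques, N m; "eef_pos": TCP position; "tcp_rot": TCP orientation; "contact_force": force on the tool from outside, world axes, zero at the start; "wrist_torque": the same for the moment, N m; "opening": opening from 0.0 (shut) to 1.0 (fully open).
Only numpy, scipy, OpenCV 4.12 (cv2) and the standard library are available. Lean on these libraries where they do the work, as an engineer would, in place of code of your own. Each camera call takes 0.05 s, during which the arm holds its last target. There are 200 camera calls.

## Working session

There is one attempt and no reset: what is moved stays moved. The work goes in short steps, Python scripts to look and compute and a shell command to move; the robot and the scene stay as the last step left them, time stands still between calls to the robot, and variables do not carry over. Pictures are saved under pics/ and viewed, about 8 in all and at most 12, crops included, and the job is handed in when it is done.

```bash
mkdir -p pics; ls
python3 - <<'E'
from plant import *
import cv2,numpy as np
s=get_state();print({k:np.round(v,3).tolist() for k,v in s.items()})
for n in("top","side"):
    c=camera_info(n);print(n,np.round(c["K"],1).tolist(),np.round(c["R"],3).tolist(),np.round(c["t"],3).tolist())
    cv2.imwrite(f"pics/{n}0.png",read_camera(n)[:,:,::-1])
E
```

```text
pics
{'time': 0.0, 'qpos': [1.136, 0.287, 1.578, -0.0, 1.279, -0.15], 'dq': [0.001, 0.0, 0.002, -0.001, 0.003, 0.0], 'joint_efforts': [0.001, -40.599, -29.262, -0.0, 0.006, -0.0], 'eef_pos': [0.189, 0.647, 0.23], 'tcp_rot': [0.142, 0.99, -0.001, -0.0], 'contact_force': [-1.084, -0.47, 1.004], 'wrist_torque': [-0.018, -0.02, 0.022], 'opening': 1.001}
top [[398.1, 0.0, 325.8], [0.0, 398.1, 209.4], [0.0, 0.0, 1.0]] [[0.016, -1.0, 0.002], [-0.991, -0.017, -0.132], [0.132, -0.0, -0.991]] [-0.076, 0.536, 1.208]
side [[487.9, 0.0, 324.6], [0.0, 487.9, 197.9], [0.0, 0.0, 1.0]] [[0.936, -0.352, 0.009], [-0.167, -0.468, -0.868], [0.31, 0.811, -0.497]] [-0.498, 0.189, 1.582]
```

View pics/top0.png

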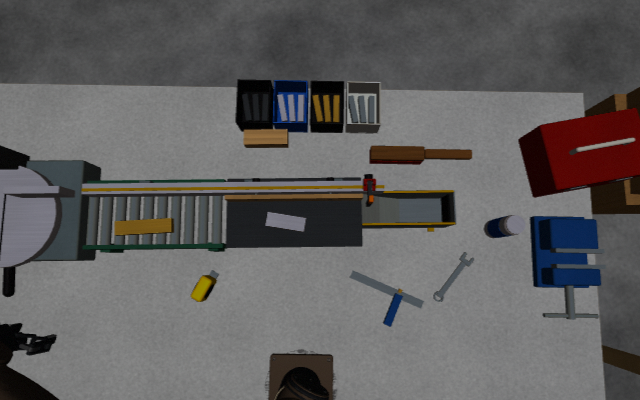

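View pics/side0.png

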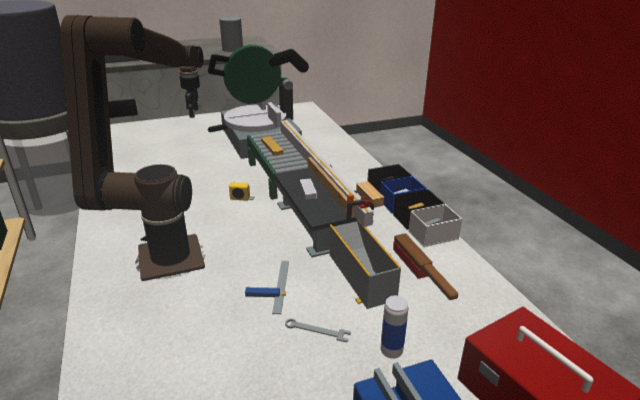

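The top view shows the bed at about (225–362, 193–247), the offcut at (285, 222), the stop's red block and orange tab at about (370, 190), and the chute to the right of it. The side view agrees. Next I crop and zoom in, with the segmentation and plane projection done in code.

```bash
cat > h.py <<'E'
from plant import *
import cv2,numpy as np
def ray(n,u,v,z):
    c=camera_info(n);K,R,t=map(np.array,(c["K"],c["R"],c["t"]))
    o=-R.T@t;d=R.T@np.linalg.inv(K)@[u,v,1.];return o+d*(z-o[2])/d[2]
def proj(n,X):
    c=camera_info(n);p=np.array(c["K"])@(np.array(c["R"])@X+c["t"]);return p[:2]/p[2]
def shot(n,name,box,k):
    im=read_camera(n)[:,:,::-1].copy();cv2.imwrite(f"pics/{name}_full.png",im)
    x0,y0,x1,y1=box;cv2.imwrite(f"pics/{name}.png",cv2.resize(im[y0:y1,x0:x1],None,fx=k,fy=k,interpolation=cv2.INTER_CUBIC));return im
E
python3 - <<'E'
from h import *
im=cv2.imread("pics/top0.png")
a=cv2.resize(im[165:265,215:395],None,fx=4.4,fy=4.4,interpolation=cv2.INTER_CUBIC)
s=cv2.imread("pics/side0.png")[170:250,280:400]
b=cv2.resize(s,None,fx=1.9,fy=1.9,interpolation=cv2.INTER_CUBIC)
o=np.zeros((600,800,3),np.uint8);o[:a.shape[0],:a.shape[1]]=a[:,:800];o[445:445+b.shape[0],:b.shape[1]]=b
cv2.imwrite("pics/crop0.png",o)
# offcut
g=im.min(2);m=np.zeros_like(g);m[205:240,255:315]=(g[205:240,255:315]>110)
c=max(cv2.findContours(m,cv2.RETR_EXTERNAL,cv2.CHAIN_APPROX_NONE)[0],key=cv2.contourArea)
r=cv2.minAreaRect(c);print(r);B=cv2.boxPoints(r)
P=np.array([ray("top",u,v,.15) for u,v in B]);print(P.round(4),P.mean(0))
print([np.linalg.norm(P[i]-P[i-1]).round(4) for i in range(4)])
for n,uv in dict(nl=(225.5,246),nr=(362,246.5)).items(): print(n,ray("top",*uv,.13).round(4))
E
```

```text
((285.17572021484375, 221.44595336914062), (37.318565368652344, 13.316315650939941), 9.462323188781738)
[[ 0.4746  0.1022  0.15  ]
 [ 0.512   0.0974  0.15  ]
 [ 0.4963 -0.0072  0.15  ]
 [ 0.459  -0.002   0.15  ]] [0.48550751 0.04760331 0.15      ]
[np.float64(0.1053), np.float64(0.0377), np.float64(0.1058), np.float64(0.0377)]
nl [0.4144 0.2174 0.13  ]
nr [ 0.4194 -0.1715  0.13  ]
```

View pics/crop0.png

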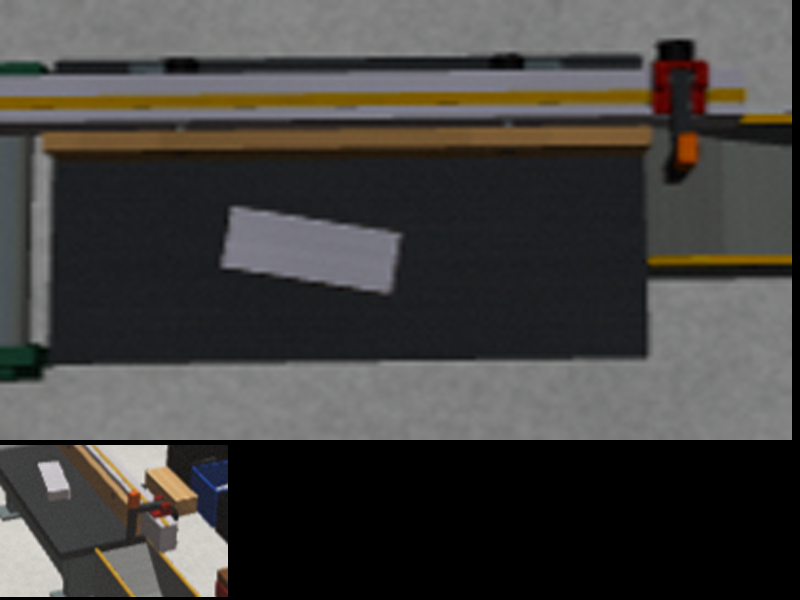

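The crop shows the orange tab at crop (687, 147), or about (371, 198) in the full image. The stop hangs just beyond the ledge, and the bed edges and offcut are clean. Next I fit the station frame and the tab from both cameras.

Run:
```python
from h import *
im={n:cv2.imread(f"pics/{n}0.png") for n in("top","side")}
def orange(n,box):
    x0,y0,x1,y1=box;h=cv2.cvtColor(im[n][y0:y1,x0:x1],cv2.COLOR_BGR2HSV)
    m=((h[...,0]>=4)&(h[...,0]<=14)&(h[...,1]>190)&(h[...,2]>120)).astype(np.uint8)
    k,l,st,c=cv2.connectedComponentsWithStats(m);i=1+st[1:,4].argmax();return st[i],c[i]+[x0,y0]
for n,b in dict(top=(362,190,380,206),side=(335,185,362,215)).items():
    st,c=orange(n,b);print(n,st,c,[ray(n,*c,z).round(4).tolist() for z in(.205,.212,.226)])
y=np.array([-.0130,1]);# station fit
O=np.array([.517,0.]);ex=np.array([1,.013]);S=lambda x,yy,z:np.r_[O+ex*x+y*yy,z]
for p in [(-.1,-.17,.13),(-.1,.22,.13),(.05,-.2,.18),(.08,-.2,.18),(.034,-.17,.177),(-.035,-.434,.122)]:
    print(p,S(*p).round(4),proj("top",S(*p)).round(1),proj("side",S(*p)).round(1))
# offcut in side view: corners predicted
for u,v in[(.4746,.1022),(.512,.0974),(.4963,-.0072),(.459,-.002)]: print(proj("side",np.array([u,v,.15])).round(1))
```

```text
top [ 8  6  3  6 18] [371.  198.5] [[0.5462, -0.1884, 0.205], [0.545, -0.1876, 0.212], [0.5427, -0.186, 0.226]]
side [14  9  4  3  9] [350.33333333 195.11111111] [[0.5569, -0.1565, 0.205], [0.5517, -0.1678, 0.212], [0.5415, -0.1904, 0.226]]
(-0.1, -0.17, 0.13) [ 0.4192 -0.1713  0.13  ] [361.9 246.6] [310.4 225.8]
(-0.1, 0.22, 0.13) [0.4141 0.2187 0.13  ] [225.1 246.1] [274.8 172.4]
(0.05, -0.2, 0.18) [ 0.5696 -0.1994  0.18  ] [373.9 191.7] [359.3 207.9]
(0.08, -0.2, 0.18) [ 0.5996 -0.199   0.18  ] [373.8 181.1] [368.1 206.2]
(0.034, -0.17, 0.177) [ 0.5532 -0.1696  0.177 ] [363.1 197.5] [350.6 205. ]
(-0.035, -0.434, 0.122) [ 0.4876 -0.4345  0.122 ] [452.7 224.5] [366.3 273.6]
[299.8 178.8]
[310.2 177.7]
[316.  191.8]
[305.  192.9]
```

Both cameras put the tab at about (0.541, -0.187), roughly 17 mm beyond the ledge, and the station yaw is about +0.7°. I'll move above it in two legs, turning the jaws to lie along the fence.

```bash
python3 -m jog '{"travel":[[22,-33,6],[22,-33,6],[22,-33,6],[22,-33,6],[22,-33,6]],"dr":[[0,0,4],[0,0,4],[0,0,3],[0,0,3],[0,0,3]],"jaw":[120,120,120,120,120]}' 20
python3 -m jog '{"travel":[[22,-33,6],[22,-33,6],[22,-33,6],[22,-33,6],[22,-33,6]],"dr":[[0,0,0],[0,0,0],[0,0,0],[0,0,0],[0,0,0]],"jaw":[120,120,120,120,120]}'
python3 -m jog '{"travel":[[20,-34,6],[20,-34,6],[8,-39,0],[8,-39,0],[8,-39,0]],"dr":[[0,0,0],[0,0,0],[0,0,0],[0,0,0],[0,0,0]],"jaw":[120,120,120,120,120]}'
```

```text
time: 0.52
eef_pos: [0.2999, 0.481, 0.2609]
tcp_rot: [-0.008, 1.0, -0.0, -0.0]
contact_force: [1.0, -0.1, 1.0]
opening: 0.529
time: 0.93
eef_pos: [0.41, 0.316, 0.2912]
tcp_rot: [-0.006, 1.0, -0.0, -0.0]
contact_force: [1.6, 1.2, 1.4]
opening: 0.529
time: 1.35
eef_pos: [0.4735, 0.1309, 0.303]
tcp_rot: [-0.006, 1.0, -0.0, -0.0]
contact_force: [0.1, -0.9, -0.3]
opening: 0.53
```

```bash
python3 -m jog '{"travel":[[8.5,-40,0],[8.5,-40,0],[8.5,-40,0],[8.5,-40,0],[8.5,-40,0]],"dr":[[0,0,0],[0,0,0],[0,0,0],[0,0,0],[0,0,0]],"jaw":[120,120,120,120,120]}'
python3 -m jog '{"travel":[[8.5,-40,0],[8.5,-40,0],[7.5,-37,-10],[0,0,-30],[0,0,0]],"dr":[[0,0,0],[0,0,0],[0,0,0],[0,0,0],[0,0,0]],"jaw":[120,120,120,120,120]}'
python3 - <<'E'
from h import *
a=shot("top","t1",(320,165,420,245),4);b=shot("side","s1",(310,150,410,230),4)
c=np.hstack([cv2.imread("pics/t1.png"),cv2.imread("pics/s1.png")]);cv2.imwrite("pics/c1.png",c)
s=get_state();print(s["eef_pos"])
E
```

```text
time: 1.77
eef_pos: [0.5158, -0.0691, 0.3029]
tcp_rot: [-0.006, 1.0, 0.0, -0.0]
contact_force: [-0.5, 0.1, -0.3]
opening: 0.528
time: 2.18
eef_pos: [0.5379, -0.1849, 0.2567]
tcp_rot: [-0.004, 1.0, 0.003, -0.005]
contact_force: [-1.4, 0.8, -1.3]
opening: 0.53
[ 0.53949559 -0.18351549  0.26139546]
```

View pics/c1.png

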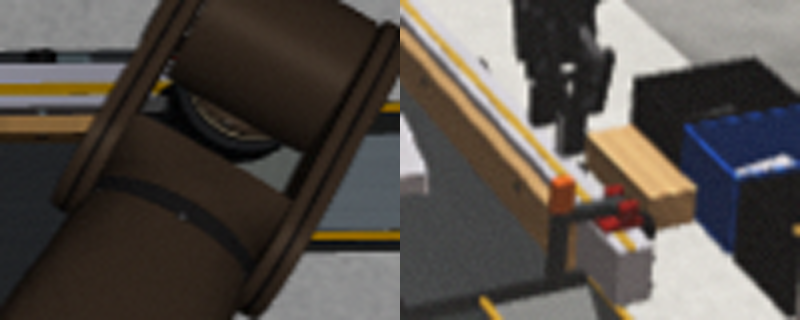

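The side crop shows both fingertips just above the tab, which is at full-image (350, 195). I check the projections to refine the approach.

Run:
```python
from h import *
e=get_state()["eef_pos"];print(e,proj("side",e),proj("side",e+[0,.022,0]),proj("side",e-[0,.022,0]))
im=cv2.imread("pics/s1_full.png")
h=cv2.cvtColor(im[185:212,335:362],cv2.COLOR_BGR2HSV);m=(h[...,0]>=4)&(h[...,0]<=14)&(h[...,1]>170)&(h[...,2]>90)
v,u=np.nonzero(m);print(u.min()+335,u.max()+335,v.min()+185,v.max()+185,u.mean()+335,v.mean()+185)
for X in[(.541,-.187,.226),(.541,-.187,.198),(.541,-.187,.212)]:print(proj("side",np.array(X)),proj("top",np.array(X)))
```

```text
[ 0.53949559 -0.18351549  0.26139546] [349.24095092 183.92837632] [346.40545146 180.7229339 ] [352.14608702 187.21254075]
348 353 194 202 350.0952380952381 198.02380952380952
[349.74488007 194.61306023] [371.39434765 199.1494003 ]
[349.42623606 202.55061289] [370.20188399 200.77433782]
[349.58481603 198.60032086] [370.79038248 199.97240707]
```

```bash
python3 -m jog '{"travel":[[2,-2.5,0],[0,0,-20],[0,0,-20],[0,0,-20],[0,0,0]],"dr":[[0,0,0],[0,0,0],[0,0,0],[0,0,0],[0,0,0]],"jaw":[120,120,120,120,120]}' 20
python3 -m jog '{"travel":[[0,0,0],[0,0,0],[0,0,0],[0,0,0],[0,0,0]],"dr":[[0,0,0],[0,0,0],[0,0,0],[0,0,0],[0,0,0]],"jaw":[150,180,205,230,235]}' 20
python3 -m jog '{"travel":[[0,0,0],[0,0,0],[0,0,0]],"dr":[[0,0,0],[0,0,0],[0,0,0]],"jaw":[255,255,255]}' 20
```

```text
time: 2.7
eef_pos: [0.5413, -0.1847, 0.2008]
tcp_rot: [-0.007, 1.0, 0.001, -0.002]
contact_force: [-0.7, 1.0, -0.6]
opening: 0.532
time: 3.12
eef_pos: [0.5437, -0.1869, 0.2057]
tcp_rot: [-0.006, 1.0, -0.001, 0.002]
contact_force: [-0.1, 1.4, 3.6]
opening: 0.133
time: 3.37
eef_pos: [0.5436, -0.1869, 0.2054]
tcp_rot: [-0.006, 1.0, -0.0, 0.002]
contact_force: [-0.9, 1.3, 6.1]
opening: 0.135
```

The opening of 0.135 is about 11.5 mm, which matches the 12 mm tab, but the grip is a bit high. I'll open, go about 10 mm lower and grip again.

```bash
python3 -m jog '{"travel":[[0,0,0],[0,0,0],[0,0,-4],[0,0,-4],[0,0,-3]],"dr":[[0,0,0],[0,0,0],[0,0,0],[0,0,0],[0,0,0]],"jaw":[190,180,180,180,180]}' 20
python3 -m jog '{"travel":[[0,0,0],[0,0,0],[0,0,0],[0,0,0],[0,0,0]],"dr":[[0,0,0],[0,0,0],[0,0,0],[0,0,0],[0,0,0]],"jaw":[190,210,220,230,255]}' 20
python3 -m jog '{"travel":[[0,0,0],[0,0,0]],"dr":[[0,0,0],[0,0,0]],"jaw":[255,255]}' 20
```

```text
time: 3.78
eef_pos: [0.5421, -0.1866, 0.191]
tcp_rot: [-0.006, 1.0, 0.0, -0.001]
contact_force: [0.0, 0.8, -0.7]
opening: 0.291
time: 4.2
eef_pos: [0.5424, -0.1868, 0.1919]
tcp_rot: [-0.006, 1.0, -0.0, -0.0]
contact_force: [-0.4, -1.5, -2.7]
opening: 0.138
time: 4.37
eef_pos: [0.5424, -0.1868, 0.1919]
tcp_rot: [-0.006, 1.0, -0.0, -0.0]
contact_force: [0.5, -1.4, -2.6]
opening: 0.139
```

Run:
```python
import numpy as np
th=np.radians(np.arange(0,121,8));t=th/2;g=(-49,18)
P=np.c_[g[0]*np.cos(th)+g[1]*np.sin(th)-19*np.sin(t),-g[0]*np.sin(th)+g[1]*np.cos(th)-19*np.cos(t)]
d=np.diff(P,axis=0).round(1);print([(int(np.degrees(a)),*r) for a,r in zip(th[1:],d.tolist())],(P-P[0])[-2:])
```

```text
[(8, 1.7, 6.7), (16, 2.6, 6.3), (24, 3.4, 5.8), (32, 4.1, 5.2), (40, 4.8, 4.5), (48, 5.3, 3.7), (56, 5.7, 2.8), (64, 6.0, 1.9), (72, 6.2, 1.0), (80, 6.2, 0.0), (88, 6.1, -0.9), (96, 5.8, -1.8), (104, 5.4, -2.6), (112, 4.9, -3.4), (119, 4.3, -4.1)] [[68.29331858 29.06442503]
 [72.6339746  24.93524479]]
```

```bash
python3 -m jog '{"travel":[[1.7,0,6.7],[2.6,0,6.3],[3.4,0,5.8],[4.1,0,5.2]],"dr":[[0,4,0],[0,4,0],[0,4,0],[0,4,0]],"jaw":[255,255,255,255]}' 20
python3 -m jog '{"travel":[[4.8,0,4.5],[5.3,0,3.7],[5.7,0,2.8]],"dr":[[0,4,0],[0,4,0],[0,4,0]],"jaw":[255,255,255]}' 20
```

```text
time: 4.7
eef_pos: [0.5523, -0.1865, 0.2155]
tcp_rot: [-0.006, 0.99, 0.001, -0.144]
contact_force: [-4.6, 0.0, -5.2]
opening: 0.139
time: 4.95
eef_pos: [0.5684, -0.186, 0.2274]
tcp_rot: [-0.006, 0.969, 0.002, -0.247]
contact_force: [-6.2, 2.3, -1.6]
opening: 0.133
```

```bash
python3 -m jog '{"travel":[[6,0,1.9],[6.2,0,1],[6.2,0,0],[6.1,0,-0.9]],"dr":[[0,4,0],[0,4,0],[0,4,0],[0,4,0]],"jaw":[255,255,255,255]}' 20
python3 -m jog '{"travel":[[5.8,0,-1.8],[5.4,0,-2.6],[4.9,0,-3.4],[4.3,0,-4.1]],"dr":[[0,4,0],[0,4,0],[0,4,0],[0,4,0]],"jaw":[255,255,255,255]}' 20
python3 - <<'E'
from h import *
a=shot("side","s2",(300,140,420,230),5);print(get_state()["eef_pos"],get_state()["contact_force"])
E
```

```text
time: 5.28
eef_pos: [0.5937, -0.1853, 0.2306]
tcp_rot: [-0.005, 0.925, 0.003, -0.379]
contact_force: [-7.0, 4.8, 0.8]
opening: 0.136
time: 5.62
eef_pos: [0.6152, -0.1847, 0.2197]
tcp_rot: [-0.005, 0.864, 0.004, -0.503]
contact_force: [-5.6, 5.3, 3.6]
opening: 0.141
[ 0.61576251 -0.18460503  0.21679295] [ 9.94604926  4.01531251 14.3466847 ]
```

View pics/s2.png

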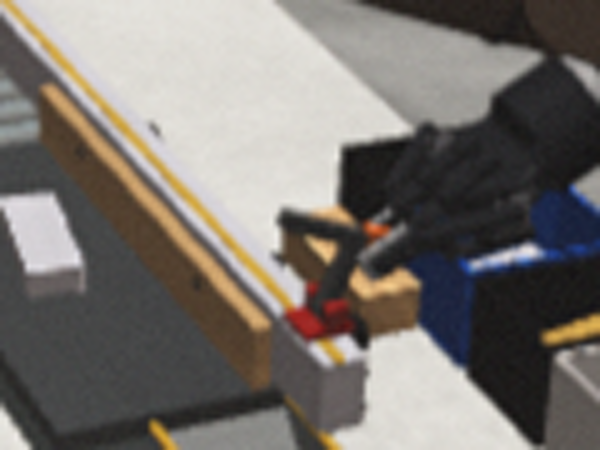

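The arm is past upright, with its leg pointing forward and up at crop (285, 215), and the tab is between the fingers at (375, 230). I'll swing it about 15° more so the leg clears the gripper, then release.

```bash
python3 -m jog '{"travel":[[3.8,0.5,-4.2],[3,0.5,-4.5],[0,0,0]],"dr":[[0,4,0],[0,4,0],[0,0,0]],"jaw":[255,255,255]}' 20
python3 -m jog '{"travel":[[0,0,0],[0,0,0],[0,0,0],[0,0,0]],"dr":[[0,0,0],[0,0,0],[0,0,0],[0,0,0]],"jaw":[200,180,170,170]}' 20
```

```text
time: 5.92
eef_pos: [0.6226, -0.1844, 0.2077]
tcp_rot: [-0.005, 0.827, 0.003, -0.562]
contact_force: [-6.4, 3.4, 0.0]
opening: 0.136
time: 6.25
eef_pos: [0.6219, -0.1859, 0.2092]
tcp_rot: [-0.005, 0.829, 0.003, -0.559]
contact_force: [0.2, 0.2, 0.3]
opening: 0.332
```

```bash
python3 -m jog '{"travel":[[14,0,6],[14,0,6],[14,0,6],[5,0,25],[0,0,30]],"dr":[[0,0,0],[0,0,0],[0,0,0],[0,0,0],[0,0,0]],"jaw":[170,170,170,170,170]}' 20
python3 -m jog '{"travel":[[0,0,30],[0,10,25],[0,20,20],[0,25,0],[-10,25,0]],"dr":[[0,0,0],[0,-7,0],[0,-7,0],[0,-7,0],[0,-7,0]],"jaw":[170,170,170,170,170]}' 20
python3 -m jog '{"travel":[[-25,25,0],[-35,15,0],[-35,10,0],[-35,5,0],[-35,0,0]],"dr":[[0,-7,0],[0,-7,0],[0,-7,0],[0,-7,0],[0,-7,0]],"jaw":[170,170,170,170,170]}' 20
python3 - <<'E'
from h import *
shot("top","t3",(250,165,390,265),2);shot("side","s3",(300,140,420,230),3)
a=cv2.imread("pics/t3.png");b=cv2.imread("pics/s3.png");o=np.zeros((270,640,3),np.uint8);o[:200,:280]=a;o[:,280:]=b;cv2.imwrite("pics/c3.png",o)
print(get_state()["eef_pos"],get_state()["tcp_rot"])
E
```

```text
time: 6.67
eef_pos: [0.6688, -0.1857, 0.2788]
tcp_rot: [-0.006, 0.828, 0.004, -0.561]
contact_force: [0.5, -0.2, -0.6]
opening: 0.335
time: 7.08
eef_pos: [0.6601, -0.1054, 0.3596]
tcp_rot: [-0.004, 0.942, 0.002, -0.336]
contact_force: [-0.4, -1.0, 0.9]
opening: 0.333
time: 7.5
eef_pos: [0.4923, -0.0495, 0.3579]
tcp_rot: [-0.007, 0.999, -0.0, -0.039]
contact_force: [-1.0, -0.9, 2.0]
opening: 0.329
[ 0.48351719 -0.04783082  0.35721684] [-5.69509326e-03  9.99083092e-01  9.81455199e-05 -4.24326595e-02]
```

View pics/c3.png

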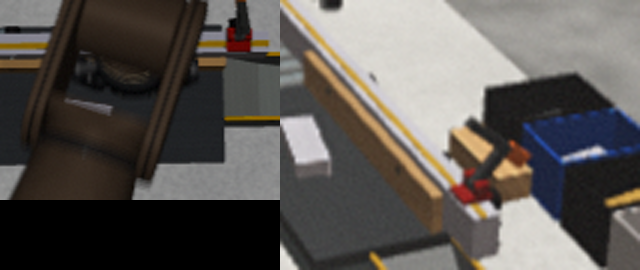

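The side crop shows the stop folded back past upright with the tab behind the rail, and the offcut untouched. Next, with the jaws along y and 50 mm open, I come down on the near side of the offcut to press it square with both fingertips.

```bash
python3 -m jog '{"travel":[[-15,32,0],[-15,32,0],[-15,32,-20],[0,0,-35],[0,0,-35]],"dr":[[0,-4.9,0],[0,0,0],[0,0,0],[0,0,0],[0,0,0]],"jaw":[105,105,105,105,105]}' 20
python3 -m jog '{"travel":[[0,0,-35],[0,0,-35],[0,0,-20],[0,0,0],[0,0,0]],"dr":[[0,0,0],[0,0,0],[0,0,0],[0,0,0],[0,0,0]],"jaw":[105,105,105,105,105]}' 20
```

```text
time: 8.02
eef_pos: [0.4494, 0.0466, 0.2684]
tcp_rot: [-0.007, 1.0, -0.0, 0.002]
contact_force: [0.8, -0.8, -0.8]
opening: 0.589
time: 8.43
eef_pos: [0.4486, 0.0452, 0.1764]
tcp_rot: [-0.006, 1.0, 0.0, -0.002]
contact_force: [0.1, 0.3, -0.1]
opening: 0.587
```

```bash
python3 -m jog '{"travel":[[-11,2,0],[0,0,-13],[0,0,-13],[0,0,-8],[0,0,0]],"dr":[[0,0,0],[0,0,0],[0,0,0],[0,0,0],[0,0,0]],"jaw":[105,105,105,105,105]}' 20
python3 -m jog '{"travel":[[0,0,-2],[0,0,-2],[0,0,0]],"dr":[[0,0,0],[0,0,0],[0,0,0]],"jaw":[105,105,105]}' 20
python3 - <<'E'
from h import *
shot("side","s4",(270,150,370,230),6);print(get_state()["contact_force"],get_state()["eef_pos"])
E
```

```text
time: 8.85
eef_pos: [0.4383, 0.0472, 0.1432]
tcp_rot: [-0.006, 1.0, -0.0, -0.001]
contact_force: [-0.9, -0.1, -0.2]
opening: 0.587
time: 9.1
eef_pos: [0.4385, 0.0472, 0.1394]
tcp_rot: [-0.006, 1.0, -0.0, -0.0]
contact_force: [0.4, -0.3, 0.1]
opening: 0.591
[0.32262222 0.32002653 0.3887644 ] [0.43840792 0.04726438 0.13940083]
```

View pics/s4.png

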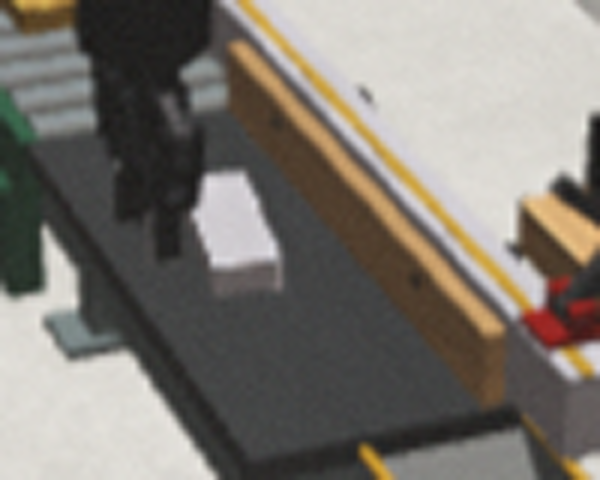

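The two fingers stand just off the near face, with the right one at crop (168, 245). I lower about 5 mm and push toward the fence in small steps, watching the force.

```bash
python3 -m jog '{"travel":[[0,0,-3],[0,0,-2.5],[3,0,0],[5,0,0],[5,0,0]],"dr":[[0,0,0],[0,0,0],[0,0,0],[0,0,0],[0,0,0]],"jaw":[105,105,105,105,105]}' 20
python3 -m jog '{"travel":[[5,0,0],[5,0,0],[5,0.5,0],[5,0,0],[5,0,0]],"dr":[[0,0,0],[0,0,0],[0,0,0],[0,0,0],[0,0,0]],"jaw":[105,105,105,105,105]}' 20
python3 -m jog '{"travel":[[4,0,0],[3,0,0],[2,0,0],[1,0,0],[0,0,0]],"dr":[[0,0,0],[0,0,0],[0,0,0],[0,0,0],[0,0,0]],"jaw":[105,105,105,105,105]}' 20
```

```text
time: 9.57
eef_pos: [0.4514, 0.0473, 0.1333]
tcp_rot: [-0.006, 1.0, -0.0, -0.001]
contact_force: [-0.4, 0.5, 1.3]
opening: 0.591
time: 9.98
eef_pos: [0.4764, 0.0479, 0.1332]
tcp_rot: [-0.006, 1.0, 0.0, -0.001]
contact_force: [-1.3, 0.2, 1.4]
opening: 0.585
time: 10.4
eef_pos: [0.4862, 0.0478, 0.1332]
tcp_rot: [-0.006, 1.0, 0.0, -0.001]
contact_force: [-0.5, -0.3, 0.4]
opening: 0.589
```

```bash
python3 -m jog '{"travel":[[2,0,0],[2,0,0],[1.5,0,0],[1.5,0,0],[1,0,0]],"dr":[[0,0,0],[0,0,0],[0,0,0],[0,0,0],[0,0,0]],"jaw":[105,105,105,105,105]}' 20
python3 -m jog '{"travel":[[0.7,0,0],[0.7,0,0],[0.7,0,0]],"dr":[[0,0,0],[0,0,0],[0,0,0]],"jaw":[105,105,105]}' 20
```

```text
time: 10.82
eef_pos: [0.494, 0.0478, 0.1331]
tcp_rot: [-0.006, 1.0, 0.0, -0.001]
contact_force: [-1.3, -0.1, 0.3]
opening: 0.595
time: 11.07
eef_pos: [0.496, 0.0478, 0.1332]
tcp_rot: [-0.006, 1.0, 0.0, -0.001]
contact_force: [-0.6, 0.5, 0.1]
opening: 0.587
```

```bash
python3 -m jog '{"travel":[[0.7,0,0],[0.7,0,0],[0.7,0,0]],"dr":[[0,0,0],[0,0,0],[0,0,0]],"jaw":[105,105,105]}' 20
python3 -m jog '{"travel":[[0.7,0,0],[0.7,0,0],[0.7,0,0]],"dr":[[0,0,0],[0,0,0],[0,0,0]],"jaw":[105,105,105]}' 20
```

```text
time: 11.32
eef_pos: [0.497, 0.0477, 0.1331]
tcp_rot: [-0.006, 1.0, -0.0, -0.003]
contact_force: [-6.3, -0.4, 4.3]
opening: 0.587
time: 11.57
eef_pos: [0.4973, 0.0475, 0.1331]
tcp_rot: [-0.007, 1.0, -0.001, -0.006]
contact_force: [-12.7, -2.6, 8.3]
opening: 0.588
```

The offcut is flush at TCP x ≈ 0.4968, so the face is at about fence x -18, inside the given range. The press reached 12.7 N. I back off, lift, and turn the jaws to straddle the rear near corner: one finger behind the end face, one on the near side. I also tilt slightly for stop clearance.

```bash
python3 -m jog '{"travel":[[-3,0,0],[-5,0,0],[-8,0,0],[0,0,30],[0,0,20]],"dr":[[0,0,0],[0,0,0],[0,0,0],[0,0,0],[0,0,0]],"jaw":[105,105,105,105,105]}' 20
python3 -m jog '{"travel":[[0,15,0],[5,20,0],[5,20,0],[3,3,0],[0,0,0]],"dr":[[0,-4,-7],[0,-4,-7],[0,0,-7],[0,0,-7],[0,0,0]],"jaw":[155,155,155,155,155]}' 20
python3 - <<'E'
from h import *
shot("side","s5",(270,140,400,230),4);shot("top","t5",(240,170,390,260),4)
o=np.vstack([cv2.imread("pics/s5.png"),cv2.imread("pics/t5.png")[:,:520][:240]]);cv2.imwrite("pics/c5.png",o)
s=get_state();print(s["eef_pos"],s["tcp_rot"],s["opening"])
E
```

```text
time: 11.98
eef_pos: [0.4833, 0.048, 0.1835]
tcp_rot: [-0.006, 1.0, 0.0, -0.001]
contact_force: [0.6, -0.5, 1.7]
opening: 0.586
time: 12.4
eef_pos: [0.4973, 0.107, 0.1836]
tcp_rot: [0.222, 0.973, -0.007, 0.061]
contact_force: [0.4, 0.2, -0.1]
opening: 0.395
[0.49699094 0.10582319 0.1832495 ] [ 0.22018457  0.97353869 -0.00758391  0.06069319] 0.39422755914234475
```

View pics/c5.png

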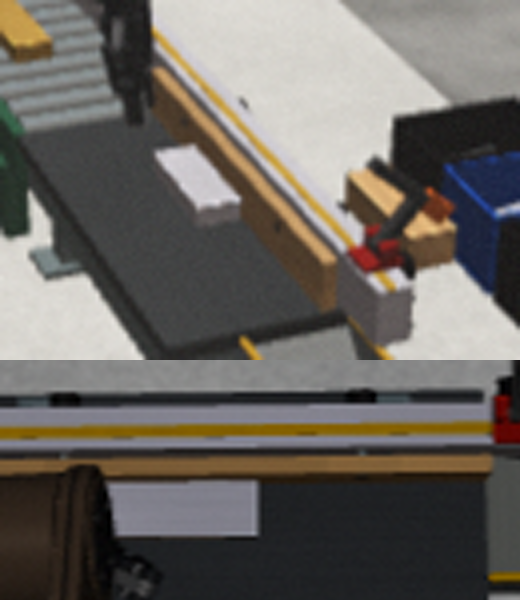

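The offcut lies flush along the face. Its nose is at column ≈ 304.5 in the top view and its near edge at row ≈ 214. The stop is still folded back.

Run:
```python
from h import *
im=cv2.imread("pics/t5_full.png").astype(int).min(2)
print(im[207,296:312],im[195:220,290],im[195:220,300])
for u,v in[(304.7,207),(290,214.3),(300,214.3),(290,200)]:print(u,v,ray("top",u,v,.15).round(4))
```

```text
[126 128 128 127 128 128 127 135  80  29  29  26  29  31  31  32] [ 54  54  54  43  24 108 126 126 128 128 124 126 127 128 128 125 129 126
 123  41  31  31  30  32  31] [ 55  55  53  31  26 101 128 128 128 128 125 127 128 129 128 126 129 127
 130  25  31  32  33  30  32]
304.7 207 [ 0.5276 -0.0066  0.15  ]
290 214.3 [0.506  0.0345 0.15  ]
300 214.3 [0.5065 0.0062 0.15  ]
290 200 [0.5469 0.0357 0.15  ]
```

```bash
python3 -m jog '{"travel":[[0,1,-16],[0,0,-16],[0,0,-10],[0,0,-4],[0,0,-2]],"dr":[[0,0,0],[0,0,0],[0,0,0],[0,0,0],[0,0,0]],"jaw":[155,155,155,155,155]}' 20
python3 -m jog '{"travel":[[3,-4,0],[3,-3,0],[1,-1,0],[0,0,0]],"dr":[[0,0,0],[0,0,0],[0,0,0],[0,0,0]],"jaw":[155,155,155,155]}' 20
```

```text
time: 12.92
eef_pos: [0.4966, 0.1061, 0.1342]
tcp_rot: [0.222, 0.973, -0.008, 0.06]
contact_force: [0.2, -0.2, 0.2]
opening: 0.39
time: 13.25
eef_pos: [0.5052, 0.0982, 0.1362]
tcp_rot: [0.222, 0.973, -0.007, 0.061]
contact_force: [-0.3, 1.2, -0.4]
opening: 0.392
```

```bash
python3 -m jog '{"travel":[[0.7,0,0],[0.7,0,0],[0,0,0]],"dr":[[0,0,0],[0,0,0],[0,0,0]],"jaw":[155,155,155]}' 20
python3 -m jog '{"travel":[[0.6,0,0],[0.6,0,0],[0,0,0]],"dr":[[0,0,0],[0,0,0],[0,0,0]],"jaw":[155,155,155]}' 20
```

```text
time: 13.5
eef_pos: [0.5057, 0.0987, 0.1354]
tcp_rot: [0.222, 0.973, -0.008, 0.061]
contact_force: [1.3, -0.6, 0.0]
opening: 0.389
time: 13.75
eef_pos: [0.5062, 0.0987, 0.1351]
tcp_rot: [0.222, 0.973, -0.008, 0.06]
contact_force: [-3.0, -1.2, 1.9]
opening: 0.391
```

```bash
python3 -m jog '{"travel":[[0,-2,0],[0,-2,0],[0.1,-3,0],[0,-3,0],[0,-3,0]],"dr":[[0,0,0],[0,0,0],[0,0,0],[0,0,0],[0,0,0]],"jaw":[155,155,155,155,155]}' 20
python3 -m jog '{"travel":[[0.1,-5,0],[0,-5,0],[0.1,-5,0],[0,-5,0],[0.1,-5,0]],"dr":[[0,0,0],[0,0,0],[0,0,0],[0,0,0],[0,0,0]],"jaw":[155,155,155,155,155]}' 20
```

```text
time: 14.17
eef_pos: [0.5066, 0.0854, 0.1349]
tcp_rot: [0.222, 0.973, -0.008, 0.06]
contact_force: [-1.5, 1.3, -1.3]
opening: 0.387
time: 14.58
eef_pos: [0.5072, 0.06, 0.1352]
tcp_rot: [0.222, 0.973, -0.008, 0.061]
contact_force: [-0.3, 0.9, -1.3]
opening: 0.388
```

```bash
python3 -m jog '{"travel":[[0.3,-5,0],[0.3,-5,0],[0.1,-5,0],[0.1,-5,0],[0.1,-5,0]],"dr":[[0,0,0],[0,0,0],[0,0,0],[0,0,0],[0,0,0]],"jaw":[155,155,155,155,155]}' 20
python3 -m jog '{"travel":[[0.1,-5,0],[0.1,-5,0],[0.1,-5,0],[0.1,-5,0],[0.1,-5,0]],"dr":[[0,0,0],[0,0,0],[0,0,0],[0,0,0],[0,0,0]],"jaw":[155,155,155,155,155]}' 20
```

```text
time: 15.0
eef_pos: [0.508, 0.0352, 0.1351]
tcp_rot: [0.222, 0.973, -0.008, 0.06]
contact_force: [-0.3, 2.1, -1.7]
opening: 0.392
time: 15.42
eef_pos: [0.5087, 0.0101, 0.1353]
tcp_rot: [0.222, 0.973, -0.008, 0.061]
contact_force: [-1.8, 0.8, -1.1]
opening: 0.394
```

```bash
python3 -m jog '{"travel":[[0.4,-3,0],[0.3,-3,0],[0.1,-4,0],[0.1,-4,0],[0.1,-4,0]],"dr":[[0,0,0],[0,0,0],[0,0,0],[0,0,0],[0,0,0]],"jaw":[155,155,155,155,155]}' 20
python3 -m jog '{"travel":[[0.1,-4,0],[0.1,-4,0],[0,-3,0],[0,-1,0],[0,0,0]],"dr":[[0,0,0],[0,0,0],[0,0,0],[0,0,0],[0,0,0]],"jaw":[155,155,155,155,155]}' 20
python3 - <<'E'
from h import *
shot("top","t6",(260,180,400,250),5);shot("side","s6",(270,150,400,230),4)
for i in range(3):
  s=get_state();print(s["contact_force"].round(2),s["eef_pos"].round(4))
E
```

```text
time: 15.83
eef_pos: [0.5092, -0.0075, 0.135]
tcp_rot: [0.222, 0.973, -0.008, 0.06]
contact_force: [-3.5, 1.9, -0.9]
opening: 0.388
time: 16.25
eef_pos: [0.5097, -0.0198, 0.1351]
tcp_rot: [0.222, 0.973, -0.008, 0.06]
contact_force: [-4.2, 0.7, -2.1]
opening: 0.393
[-3.79  0.03 -0.08] [ 0.5097 -0.0197  0.1351]
[-3.79  0.03 -0.08] [ 0.5097 -0.0197  0.1351]
[-3.79  0.03 -0.08] [ 0.5097 -0.0197  0.1351]
```

View pics/s6.png

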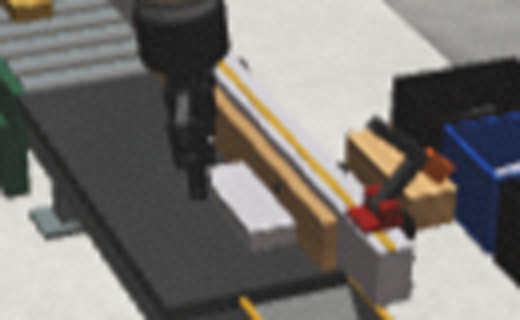

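The side view shows the offcut still flat and flush, with a press of about 3.8 N. I continue along the face, holding that force.

```bash
python3 -m jog '{"travel":[[0.1,-3,0],[0.1,-4,0],[0.1,-5,0],[0.1,-5,0],[0.1,-5,0]],"dr":[[0,0,0],[0,0,0],[0,0,0],[0,0,0],[0,0,0]],"jaw":[155,155,155,155,155]}' 20
python3 -m jog '{"travel":[[0.1,-5,0],[0.1,-5,0],[0.1,-5,0],[0.1,-5,0],[0.1,-5,0]],"dr":[[0,0,0],[0,0,0],[0,0,0],[0,0,0],[0,0,0]],"jaw":[155,155,155,155,155]}' 20
```

```text
time: 16.77
eef_pos: [0.5103, -0.0418, 0.1352]
tcp_rot: [0.222, 0.973, -0.008, 0.06]
contact_force: [-4.4, 1.7, -1.1]
opening: 0.393
time: 17.18
eef_pos: [0.5109, -0.067, 0.1353]
tcp_rot: [0.222, 0.973, -0.008, 0.061]
contact_force: [-2.9, 1.5, -1.7]
opening: 0.396
```

```bash
python3 -m jog '{"travel":[[0.2,-4,0],[0.1,-4,0],[0.1,-4,0],[0.1,-4,0],[0.1,-4,0]],"dr":[[0,0,0],[0,0,0],[0,0,0],[0,0,0],[0,0,0]],"jaw":[155,155,155,155,155]}' 20
python3 -m jog '{"travel":[[0.1,-4,0],[0.1,-4,0],[0.1,-4,0],[0.1,-4,0],[0.1,-4,0]],"dr":[[0,0,0],[0,0,0],[0,0,0],[0,0,0],[0,0,0]],"jaw":[155,155,155,155,155]}' 20
python3 - <<'E'
from h import *
shot("side","s7",(300,160,400,230),5);s=get_state();print(s["contact_force"].round(2),s["eef_pos"].round(4))
E
```

```text
time: 17.6
eef_pos: [0.5115, -0.0868, 0.1353]
tcp_rot: [0.222, 0.973, -0.008, 0.061]
contact_force: [-3.4, 1.9, -1.3]
opening: 0.395
time: 18.02
eef_pos: [0.512, -0.1068, 0.1353]
tcp_rot: [0.222, 0.973, -0.008, 0.061]
contact_force: [-3.2, 0.1, -1.1]
opening: 0.391
[-2.99 -0.   -1.5 ] [ 0.512  -0.1074  0.1354]
```

View pics/s7.png

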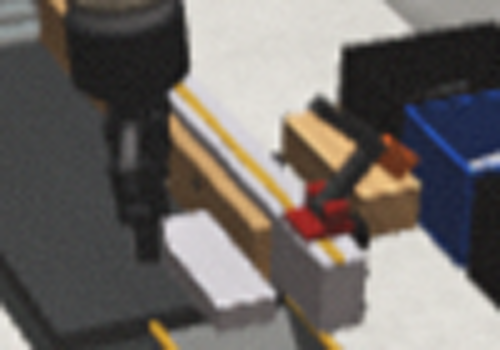

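The nose is out over the ledge, still flat and flush (Fx about -3 N), and the stop is clear of the gripper. I keep pushing through the tipping point, then ease off the side press.

```bash
python3 -m jog '{"travel":[[0.1,-3,0],[0.1,-4,0],[0.1,-4,0],[0.1,-4,0],[0.1,-4,0]],"dr":[[0,0,0],[0,0,0],[0,0,0],[0,0,0],[0,0,0]],"jaw":[155,155,155,155,155]}' 20
python3 -m jog '{"travel":[[0,-5,0],[0,-6,0],[-0.7,-6,0],[-1,-6,0],[-1,-6,0]],"dr":[[0,0,0],[0,0,0],[0,0,0],[0,0,0],[0,0,0]],"jaw":[155,155,155,155,155]}' 20
```

```text
time: 18.48
eef_pos: [0.5125, -0.1258, 0.1353]
tcp_rot: [0.222, 0.973, -0.008, 0.061]
contact_force: [-2.7, 0.7, -0.0]
opening: 0.395
time: 18.9
eef_pos: [0.5107, -0.1558, 0.1362]
tcp_rot: [0.222, 0.973, -0.008, 0.062]
contact_force: [-0.6, -0.3, -0.9]
opening: 0.392
```

```bash
python3 -m jog '{"travel":[[-0.5,-6,0],[0,-6,0],[0,-6,0],[0,-6,0],[0,-6,0]],"dr":[[0,0,0],[0,0,0],[0,0,0],[0,0,0],[0,0,0]],"jaw":[155,155,155,155,155]}' 20
python3 - <<'E'
from h import *
shot("side","s8",(300,160,420,290),4);s=get_state();print(s["contact_force"].round(2),s["eef_pos"].round(4))
E
```

```text
time: 19.32
eef_pos: [0.5093, -0.1851, 0.1353]
tcp_rot: [0.222, 0.973, -0.008, 0.061]
contact_force: [-0.2, -0.5, -1.0]
opening: 0.393
[ 0.08 -1.1  -0.79] [ 0.5093 -0.186   0.1354]
```

View pics/s8.png

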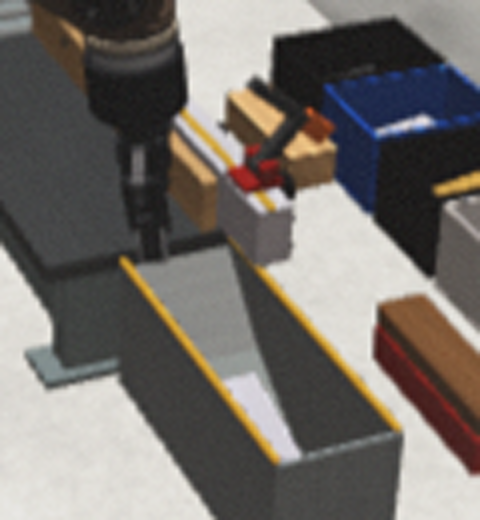

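The offcut has dropped and lies in the tray at crop (265, 415). I lift the robot clear, let things settle, and take a final check.

```bash
python3 -m jog '{"travel":[[-5,3,10],[-8,10,25],[-8,20,30],[-5,30,20],[0,35,10]],"dr":[[0,0,0],[0,0,0],[0,0,0],[0,0,0],[0,0,0]],"jaw":[155,155,155,155,155]}' 20
python3 -m jog '{"travel":[[0,35,5],[0,35,0],[0,30,0],[0,20,0],[0,0,0]],"dr":[[0,0,0],[0,0,0],[0,0,0],[0,0,0],[0,0,0]],"jaw":[155,155,155,155,155]}' 20
python3 -m jog '{"travel":[[0,0,0],[0,0,0],[0,0,0],[0,0,0],[0,0,0]],"dr":[[0,0,0],[0,0,0],[0,0,0],[0,0,0],[0,0,0]],"jaw":[155,155,155,155,155]}' 20
python3 - <<'E'
from h import *
t=shot("top","t9",(340,150,480,250),4);s=shot("side","s9",(300,160,420,290),2)
o=np.zeros((400,800,3),np.uint8);o[:400,:560]=cv2.imread("pics/t9.png");o[:260,560:]=cv2.imread("pics/s9.png");cv2.imwrite("pics/c9.png",o)
# red block shift in top view
for f in("pics/top0.png","pics/t9_full.png"):
    h=cv2.cvtColor(cv2.imread(f)[172:202,355:385],cv2.COLOR_BGR2HSV);m=((h[...,0]<4)|(h[...,0]>174))&(h[...,1]>180)&(h[...,2]>70)
    v,u=np.nonzero(m);print(f,u.min()+355,u.max()+355,u.mean()+355,v.min()+172,v.max()+172)
d=cv2.absdiff(cv2.imread("pics/side0.png"),s).max(2)
for n,b in dict(can=(380,290,410,360),wrench=(282,315,355,342),square=(243,258,292,315),brush=(390,232,460,300),tape=(226,178,252,202)).items():print(n,(d[b[1]:b[3],b[0]:b[2]]>60).mean().round(3))
st=get_state();print(st["contact_force"].round(2),st["time"])
E
```

```text
time: 19.78
eef_pos: [0.484, -0.087, 0.234]
tcp_rot: [0.224, 0.973, -0.008, 0.063]
contact_force: [0.9, -0.1, 0.5]
opening: 0.393
time: 20.2
eef_pos: [0.4828, 0.0367, 0.2353]
tcp_rot: [0.22, 0.974, -0.007, 0.061]
contact_force: [0.4, 0.3, -0.8]
opening: 0.391
time: 20.62
eef_pos: [0.4833, 0.0327, 0.2352]
tcp_rot: [0.223, 0.973, -0.008, 0.06]
contact_force: [-0.4, -0.4, -1.3]
opening: 0.395
pics/top0.png 364 375 369.0 179 189
pics/t9_full.png 364 375 368.05970149253733 179 190
can 0.0
wrench 0.0
square 0.0
brush 0.0
tape 0.0
[ 0.14  0.53 -1.08] 20.7167
```

View pics/c9.png

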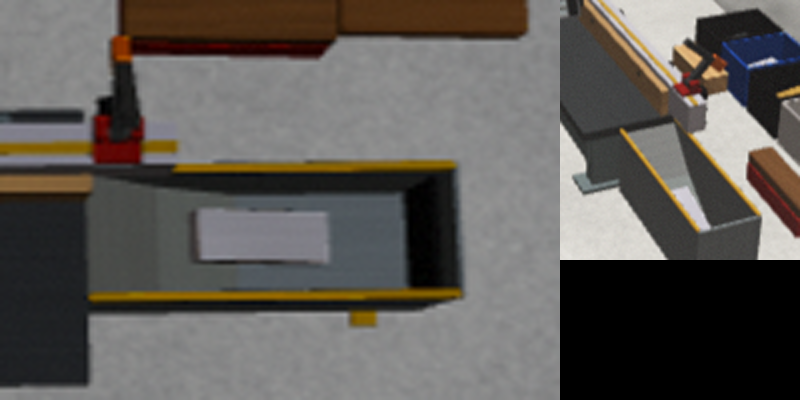

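Run:
```python
from h import *
for u,v in[(388.7,209),(422,209)]:print([ray("top",u,v,z).round(4).tolist() for z in(.03,.05)])
s=shot("side","s10",(0,0,9,9),1);a=cv2.imread("pics/s9_full.png")
print((cv2.absdiff(a,s).max(2)[215:300,320:400]>40).sum())
```

```text
[[0.5423, -0.2641, 0.03], [0.5396, -0.2609, 0.05]]
[[0.5441, -0.3687, 0.03], [0.5413, -0.3639, 0.05]]
0
```

```bash
python3 -c "
from plant import *
print(sign_off())"
```

```text
the job is handed in; nothing more can be done
None
```

The offcut is off the bed and at rest in the chute, and the job is handed in at about 20.8 s on the robot's clock.

**What I did**
- I pinched the stop by its tab and swung it to roughly 130°, judged from the commanded path and the pictures. It stayed up after I let go.
- I pressed the offcut square to the face with two fingertips. The face turned out to be at about fence x -18 mm, and the press peaked at about 13 N.
- I slid the offcut along the face with one finger behind its end and one on its near side. Most of the slide was at about 2–4 N of side press and 1–2 N of push.
- I eased the side press off once its centre of mass had passed the ledge, and it dropped.

**Last checks**
- **Stop:** It is still folded back. The red block covers the same image columns as at the start (364–375), and its centroid moved by 0.9 px (about 3 mm). I put that down to the arm now hiding part of it, but I could not confirm it.
- **Other items:** The can, wrench, square, brush and tape measure are unchanged in the picture. I did not compare the finished bar or the pine block.
- **Robot:** It stands clear, and the measured force is within its noise.

**Less certain**
- **Rest position:** The offcut is still and its centre is over the tray (y about -0.316 m). Its rear end, at about y -0.26 m, seems to lean on the foot of the slide rather than lie fully flat on the tray floor.
- **Side press:** Early in the slide it read only about 0.3 N, close to noise, for a short stretch. I added side push until it was back at 3–4 N, before the nose reached the ledge.

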